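# Load a power bank into the marking carousel

## Task

Load the loose power bank into the laser marker: turn the carousel by its bar until the empty rectangular nest faces the loading pointer, then swing that nest's toggle clamp fully open. Set the power bank down flat between the pins without dropping it and swing the clamp handle back fully upright, over centre, so that it holds. Leave that nest lined up with the pointer and the other things on the bench where they are.

Things in the scene. Friction and masses are not known exactly. Their poses are not given: they have to be found in the camera images.
- stand: Laser marker: grey base plate 460 x 440 x 12 mm with the carousel on it; origin on the carousel's axis at bench height; x from the loading pointer to the hub, z up. The pointer is a steel block with a pointed tongue at the disc's rim on the robot's side. Opposite, beyond the rim, a white scan head (top 120 mm above the bench) looks level at the far nest.
- hub (a point): Point on the carousel's axis on top of its disc (420 mm diameter, top 55 mm above the bench); turns with it. Four nests a quarter turn apart, middles 135 mm from the axis; counter-clockwise from above: empty rectangular (seat_a), round with a brass disc, rectangular with a power bank, empty round. Each has a toggle clamp, shut at the start, its upright handle reaching 203 mm. The other three clamps and the loaded parts stay fast.
- turntable (a joint): Angle of the carousel in rad, positive counter-clockwise seen from above, no stops: 0 (or a full turn, 6.283) when the empty rectangular nest faces the loading pointer. Starts from 0.7 to 5.58. Friction holds it where it is left (1 N m: 13 N at a knob).
- knob_1_grip (a point): Half-way up one of two upright freely spinning black knobs, 22 mm diameter, 50 mm tall (142 to 192 mm above the bench), on the ends of the flat turning bar across the hub, 75 mm from the carousel's axis. The bar (22 mm wide, top 141 mm above the bench) turns the disc. At carousel angle 0 this knob lies to the stand's -y.
- knob_2_grip (a point): The same on the other knob, on the opposite end of the bar (at the stand's +y at carousel angle 0).
- loading_point (a point): Fixed point of the stand where the middle of a seated power bank lies when its nest faces the loading pointer: 135 mm from the carousel's axis, 75 mm above the bench. Axes as the stand's: x from the pointer to the hub, z up.
- seat_a (a point): Empty rectangular nest: where the centre of a seated power bank lies, 75 mm above the bench. Steel plate 144 x 76 x 6 mm (top 14 mm below this point) with six tapered pins, 8 mm thick, 14 mm high, 2 mm clear of the power bank: on the long sides 40 mm either way from the middle, and one at each end. x along the nest away from its clamp (which stands at the -x end), y to the hub, z up.
- handle_a (a joint): That nest's clamp handle, rad: 0 = shut, upright on its stop; it swings back to the nest's -x (hinge along the nest's y) to 1.2 = fully open, when the clamp arm stands just past vertical, clear of the nest. The arm bottoms at 0.04 (dead centre); below that the clamp locks itself. Friction (0.05 N m) keeps it where left; over a part the last stretch takes about 4 N at the grip.
- handle_grip_a (a point): Middle of that handle's black grip, 18 mm diameter, 62 mm long (35 mm below to 27 mm above this point), 83 mm from the hinge. Moves with the handle; z along the handle to its free end. When shut it is 176 mm above the bench.
- handle_hinge_a (a point): Hinge of that handle: 134 mm from the nest's middle towards the nest's -x, 93 mm above the bench; axes as the nest's.
- foot_a: Black rubber foot, 18 mm diameter, on the sprung spindle (4 N per mm) at the end of that clamp's arm; origin at the centre of its underside. Shut, it bears on the power bank 20 mm from its middle towards the clamp with about 3 N.
- powerbank_center (a point): Centre of the loose power bank: aluminium bar with rounded edges and black ends, 120 mm long (x), 46 mm wide (y), 28 mm high (z), 0.15 to 0.3 kg. It lies flat on the bench to the robot's right of the carousel. It may go into the nest either way round.
- powerbank: The same loose power bank; origin at the centre of its underside.
- tape_wide: Bystander: yellow roll of tape lying flat, 120 mm across, 48 mm high; origin under its centre.
- tape_black: Bystander: black roll of tape lying flat, 104 mm across, 50 mm high; origin under its centre.
- thread_box: Bystander: white carton of thread, 100 x 150 x 45 mm; origin under its centre.
Things that resemble listed ones, but are neither listed nor needed, are in the scene too. Of the things that look like the powerbank, the smallest one is meant.

How it is judged (in metres and radians):
On the way, in this order (a step that is already met when the one before it is completed fails the run):
1. the empty rectangular nest has been turned to the loading pointer and has stopped, its clamp still shut (horizontal distance between seat_a and loading_point below 0.009 m and velocity of joint turntable between -0.1 and 0.1 rad/s and value of joint handle_a below 0.3 rad), for 0.3 s.
2. that nest's clamp is swung fully open (value of joint handle_a above 1 rad), for 0.2 s.
3. the power bank lies seated in the nest, let go, with the clamp still open (distance between powerbank_center and seat_a below 0.005 m and angle between the x axis of powerbank_center and the x axis of seat_a, either way round below 0.07 rad and horizontal distance between seat_a and loading_point below 0.009 m and value of joint handle_a above 0.8 rad and contact force between the fingers and powerbank below 0.2 N), for 0.2 s.
At the end, for the whole second after the job is handed in: The power bank is seated in the empty rectangular nest (within 5 mm and 4 degrees, either way round) and let go; the handle is upright past dead centre (under 0.035 rad) with the foot pressing over 1.5 N; the nest is within 9 mm (4 degrees) of the loading point; all at rest (distance between powerbank_center and seat_a below 0.005 m and angle between the x axis of powerbank_center and the x axis of seat_a, either way round below 0.07 rad and horizontal distance between seat_a and loading_point below 0.009 m and value of joint handle_a below 0.035 rad and contact force between foot_a and powerbank above 1.5 N and angular speed of powerbank below 0.1 rad/s); the robot touches nothing.
It fails at once if a bystander was moved more than 30 mm (distance of any of tape_wide, tape_black, thread_box from where it was at the start of the episode above 0.03 m).
It fails at once if the power bank was dropped into the nest (distance between powerbank_center and seat_a below 0.06 m and linear speed of powerbank above 0.5 m/s).
It also fails if it takes over 72 s, if anything falls off the work surface, if the arm or the gripper's body presses on something with over 40 N, if the wrist force passes 120 N, or if a joint passes its speed limit or range.

## Robot

A 6-joint arm with a two-finger parallel gripper is mounted at the origin on the work surface. World frame = base frame: x ahead of the robot, y to its left, z up, the work surface at z = 0. Lengths are in m, angles in degrees, forces in N, time in s.
With the tool pointing down it reaches from about 0.375 to 0.9 m from the base axis. Payload 3.1 kg.
Tool frame: the origin (TCP) lies at the very end of the fingers, on their centre line; the grasp point (between the pads) lies 19 mm behind it (grasp_offset is the distance from the TCP to the grasp point, in m); z points along the fingers, y is the direction in which the jaws open and shut (so a half turn about z gives the same grasp; the last joint's range is limited). The gripper opens to 87 mm and grips with 3 to 60 N. Pads are 19 mm wide; open, the fingers measure 117 mm over their backs; the gripper's body (75 mm by 190 mm) begins 51 mm behind the grasp point.
Start: joints at [60.304, 30.224, 82.088, -0, 67.689, -10.227], TCP at [0.208, 0.589, 0.223] pointing down, gripper open.
Joint ranges: [-176.69, 176.69], [-43.24, 126.21], [12.49, 139.97], [-82, 262], [0, 151.66], [-163.58, 163.58]. Speed limits (degrees/s): [159.86, 159.86, 180, 180, 180, 180].

## Interface

Orientations are given as a 3x3 rotation matrix whose columns are the frame's x, y, z axes.
In Python, from rig import * gives the robot as it stands. The module is installed in compiled form; this text tells all that it offers.
- The arm moves only by the tool play_rows, never from a script. Its argument "plan" is a list that holds one entry, the list of rows, each a list of 7 numbers: the shift along the world's x, y, z each as a share of 5 cm, from -1 to 1, then the turn, a rotation vector about the world's x, y, z each as a share of pi rad, from -1 to 1, then the gripper's target within -1 to 1 (fully open at 1, half-way at 0, shut at -1). A call has 1 to 12 rows; each row shifts and turns the commanded pose from where the row before left it; what a row does not reach is not made up. A row lasts 1/10 s, in which the tool goes at most 50 mm and 8.59 degrees, less where a joint would pass 70% of its speed; a pose out of reach is approached as far as the arm can. A call with a number of a shift or a turn outside -1 to 1 is refused whole. A call with a gripper value outside its range is refused whole. The fingers move at their own pace and stop on an object; the grip force is fixed at half the most. Time passes only in rows, so rows that do not move let the fingers close. It gives the time, the measured TCP pose, the force and the opening at its end, in the units of the state.
- read_state(): the state, without advancing time (a new reading comes with each control period).
- capture(name): name is "scene" or "side" or "wrist"; returns the picture (400x640x3 uint8, red, green, blue); there is no depth.
- camera_params(name): a dict with "intrinsics" (3x3 intrinsics, pixels), "k1" (the pictures are not rectified: a ray, as slopes to the right and down, at radius r is drawn at 1 + k1 r^2 times it, then the intrinsics apply), "R" (3x3) and "t" (3): a world point X has camera coordinates R X + t; the wrist camera has in their place "mount" (4x4, takes a point from camera to tool coordinates, whose origin is the TCP and whose axes are the flange's). Camera axes: x right, y down, z forward; pixel columns grow to the right and rows downward; lengths in m; the calibration is good to about 2 mm. A picture is of the moment at which its call begins: read the wrist's pose just before it. camera_params takes no time and is no camera call.
- hand_in(): hands the job in, once; it reports no verdict.
The state is a dict: "time_s": time; "joint_positions": joint angles; "qvel": joint speeds; "tau": joint torques, N m; "position": TCP position; "tcp_rot": TCP orientation; "force": force on the tool from outside, world axes, zero at the start; "moment": the same for the moment, N m; "opening": opening from 0.0 (shut) to 1.0 (fully open).
Only numpy, scipy, OpenCV 4.12 (cv2) and the standard library are available. Lean on these libraries where they do the work, as an engineer would, in place of code of your own. Each camera call takes 0.05 s, during which the arm holds its last target. There are 200 camera calls.

## Working session

There is one attempt and no reset: what is moved stays moved. The work goes in short steps, Python scripts to look and compute and a tool call to move; the robot and the scene stay as the last step left them, time stands still between calls to the robot, and variables do not carry over. Pictures are saved under pics/ and viewed, about 8 in all and at most 12, crops included, and the job is handed in when it is done.

Besides the shell and the picture viewer there is one more tool, called after ">>>" by a JSON object that holds its "op" and its "data". play_rows: Moves the arm, as the interface text tells. Its arguments: {"type":"object","properties":{"plan":{"type":"array"}},"required":["plan"]}

```bash
mkdir -p pics; cat > h.py <<'E'
from rig import *
import numpy as np, cv2
def cam(n):
    p=camera_params(n); K=np.array(p["intrinsics"]); k1=p["k1"]
    if n=="wrist":
        s=read_state(); M=np.array(p["mount"]); Rt=np.array(s["tcp_rot"]); 
        Rc=Rt@M[:3,:3]; c=Rt@M[:3,3]+np.array(s["position"]); return K,k1,Rc.T,-Rc.T@c
    return K,k1,np.array(p["R"]),np.array(p["t"])
def proj(C,X):
    K,k1,R,t=C; q=R@np.asarray(X,float)+t; s=q[:2]/q[2]; s=s*(1+k1*(s@s)); return (K@[s[0],s[1],1])[:2]
def ray(C,u,v):
    K,k1,R,t=C; d=np.linalg.solve(K,[u,v,1])[:2]; s=d.copy()
    for _ in range(20): s=d/(1+k1*(s@s))
    return -R.T@t, R.T@np.array([s[0],s[1],1])
def onz(C,u,v,z):
    c,d=ray(C,u,v); return c+d*(z-c[2])/d[2]
def shot(n,f):
    C=cam(n); im=capture(n); cv2.imwrite('pics/'+f,cv2.cvtColor(im,cv2.COLOR_RGB2BGR)); return C,im
E
python3 - <<'E'
from h import *
C,a=shot("scene","s0.png"); D,b=shot("side","d0.png")
import pickle
for n,c in(("scene",C),("side",D)): print(n,c[0].round(1).tolist(),c[1],(-c[2].T@c[3]).round(3),c[2].round(2).tolist())
print(np.array(camera_params("wrist")["mount"]).round(3)); s=read_state(); print(s["time_s"],np.round(s["tcp_rot"],2))
E
```

```text
scene [[386.6, 0.0, 323.1], [0.0, 386.6, 202.2], [0.0, 0.0, 1.0]] -0.020774725843959545 [1.027 0.653 1.159] [[-0.76, 0.65, -0.0], [0.5, 0.57, -0.65], [-0.42, -0.49, -0.76]]
side [[508.1, 0.0, 321.4], [0.0, 508.1, 205.1], [0.0, 0.0, 1.0]] -0.12908796214880847 [-0.264 -0.802  1.26 ] [[0.72, -0.69, -0.01], [-0.51, -0.52, -0.69], [0.47, 0.5, -0.73]]
[[-0.    -0.969 -0.248  0.068]
 [ 1.    -0.     0.     0.   ]
 [-0.    -0.248  0.969 -0.161]
 [ 0.     0.     0.     1.   ]]
0.1 [[-0.94  0.33 -0.  ]
 [ 0.33  0.94 -0.  ]
 [ 0.   -0.   -1.  ]]
```

View pics/s0.png

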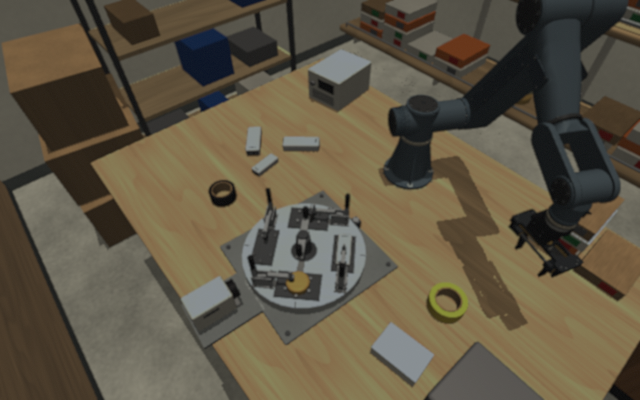

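View pics/d0.png

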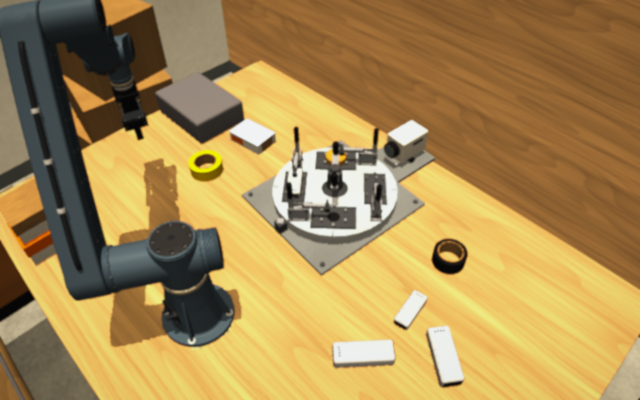

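```bash
python3 - <<'E'
from h import *
s0=cv2.imread('pics/s0.png'); d0=cv2.imread('pics/d0.png'); C=cam("scene"); D=cam("side")
for n,P in((D,[(249,194),(322,270),(424,204)]),(C,[(320,192),(397,267),(286,340),(222,250)])):
    print([onz(n,u,v,.012).round(3)[:2].tolist() for u,v in P])
# white low-saturation bars
for nm,cc,im,roi in(("side",D,d0,(320,480,280,395)),("scene",C,s0,(240,330,120,180))):
    hsv=cv2.cvtColor(im,cv2.COLOR_BGR2HSV); m=((hsv[...,1]<60)&(hsv[...,2]>(120 if nm=="side" else 60))).astype(np.uint8)
    M=np.zeros_like(m); M[roi[2]:roi[3],roi[0]:roi[1]]=m[roi[2]:roi[3],roi[0]:roi[1]]
    for c in cv2.findContours(M,0,2)[0]:
        if cv2.contourArea(c)<60: continue
        q=np.array([onz(cc,*p[0],.028)[:2] for p in c],np.float32)*1000
        print(nm,cv2.boundingRect(c),[np.round(x,1) for x in cv2.minAreaRect(q)])
# top views at disc height, centred on the plate
def top(cc,im,cx,cy,z,half,px):
    g=np.zeros((px,px,2),np.float32)
    for i in range(px):
        for j in range(px):
            g[i,j]=proj(cc,[cx+half-2*half*i/px,cy+half-2*half*j/px,z])
    return cv2.remap(im,g,None,cv2.INTER_LINEAR)
p=[onz(C,u,v,.012)[:2] for u,v in[(320,192),(397,267),(286,340),(222,250)]]; c=(p[0]+p[2])/2; print(c)
A=top(D,d0,c[0],c[1],.061,.24,400); B=cv2.convertScaleAbs(top(C,s0,c[0],c[1],.061,.24,400),alpha=1.7)
cv2.imwrite('pics/top.png',np.hstack([A,B]))
cv2.imwrite('pics/cand.png',cv2.resize(d0[275:395,320:480],None,fx=4,fy=4,interpolation=2))
E
```

```text
[[0.401, 0.265], [0.358, -0.143], [0.795, -0.189]]
[[0.362, -0.144], [0.388, 0.292], [0.828, 0.244], [0.804, -0.161]]
side (333, 340, 62, 24) [array([ 242.9, -418.7]), array([ 64.3, 160.9]), np.float64(48.0)]
side (428, 326, 36, 57) [array([ 391.5, -575. ]), array([162.2,  62.4]), np.float64(52.3)]
side (395, 291, 32, 36) [array([ 436.5, -421. ]), array([120.6,  45.5]), np.float64(10.1)]
scene (252, 153, 26, 22) [array([ 439.5, -409.4]), array([124.7,  60.7]), np.float64(10.0)]
scene (282, 136, 38, 14) [array([ 242.7, -416.8]), array([ 88. , 164.5]), np.float64(49.6)]
scene (245, 126, 17, 26) [array([ 385.9, -578.5]), array([175.4,  66.3]), np.float64(52.3)]
[0.59476071 0.05022475]
```

View pics/top.png

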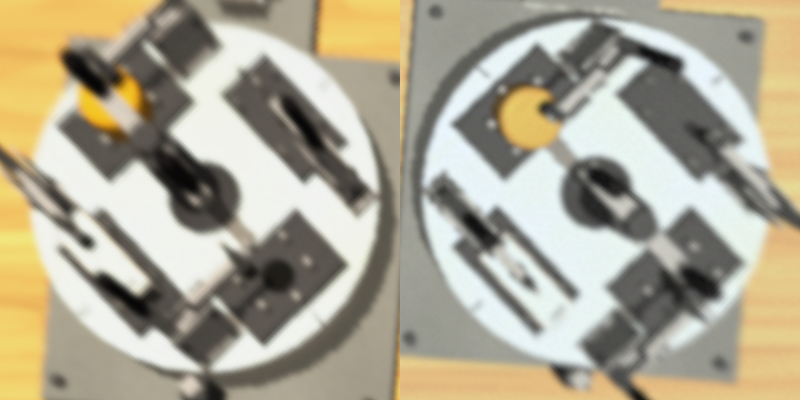

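View pics/cand.png

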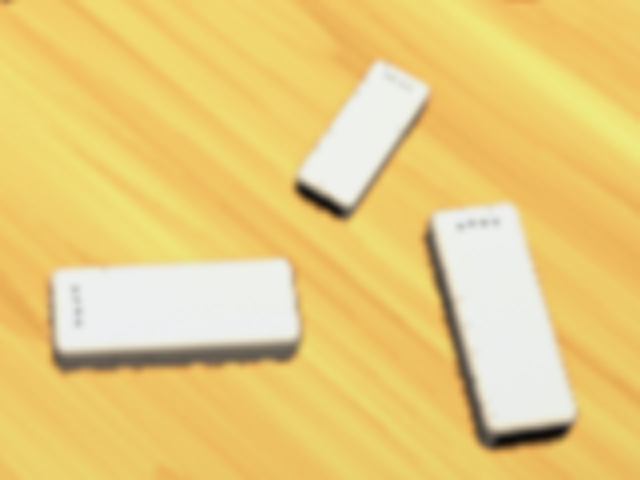

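Left-hand panel: brass nest (112,105), empty rectangular nest (290,115), loaded nest (110,270), empty round nest (280,275), pointer (200,388). Candidates for the power bank in the side view are (363,352), (445,355) and (410,309). The crop shows that (410,309) is the smallest, about 120 x 46 mm, so I choose that one.

```bash
python3 - <<'E'
from h import *
s0=cv2.imread('pics/s0.png'); d0=cv2.imread('pics/d0.png'); C=cam("scene"); D=cam("side")
for nm,cc,im,vt in(("side",D,d0,170),("scene",C,s0,105)):
    # radial search for the disc's outer white edge on plane .055
    c=np.array([.597,.044])
    for it in range(4):
        P=[]
        for a in np.radians(np.arange(0,360,3)):
            best=None
            rs=np.arange(.19,.235,.0005); g=cv2.GaussianBlur(im,(3,3),0).min(axis=2)  # min channel: wood/plate dark
            v=[]
            for r in rs:
                u=proj(cc,[c[0]+r*np.cos(a),c[1]+r*np.sin(a),.055]); v.append(cv2.getRectSubPix(g,(1,1),tuple(map(float,u)))[0,0])
            d=np.diff(np.array(v,float)); k=d.argmin()
            if d[k]<-4: P.append([c[0]+rs[k]*np.cos(a),c[1]+rs[k]*np.sin(a)])
        P=np.array(P); keep=np.ones(len(P),bool)
        for _ in range(5):
            A=np.c_[2*P[keep],np.ones(keep.sum())]; s=np.linalg.lstsq(A,(P[keep]**2).sum(1),rcond=None)[0]
            R=np.sqrt(s[2]+s[:2]@s[:2]); e=abs(np.linalg.norm(P-s[:2],axis=1)-R); keep=e<max(.003,np.median(e)*2)
        c=s[:2]
    print(nm,c.round(4),R.round(4),keep.sum())
    for X in ([.653,.094],[.541,-.006]):
        print(' knob px at z=.192',proj(cc,[*X,.192]).round(0))
    i=cv2.resize(im[140:250,240:430] if nm=="side" else cv2.convertScaleAbs(im[180:320,220:400],alpha=1.8),None,fx=4,fy=4,interpolation=2); cv2.imwrite('pics/z_%s.png'%nm,i[:600,:800])
E
```

```text
side [0.6021 0.0492] 0.2087 76
 knob px at z=.192 [336. 143.]
 knob px at z=.192 [333. 175.]
scene [0.6017 0.0514] 0.2105 5
 knob px at z=.192 [297. 243.]
 knob px at z=.192 [305. 205.]
```

View pics/z_side.png

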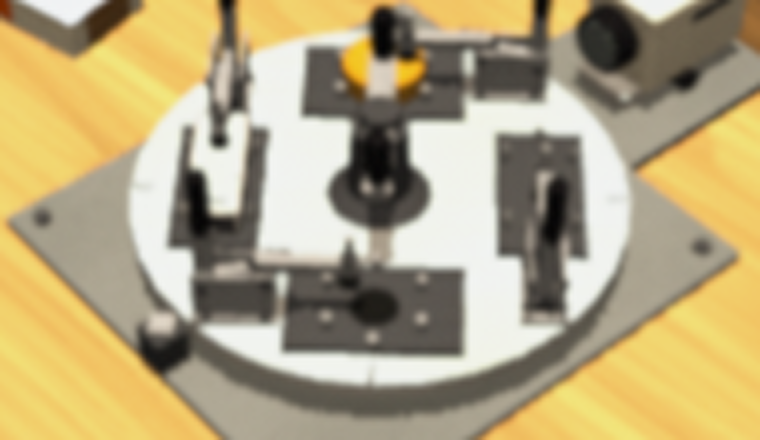

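Side crop: the knob tops are at about (381,10) and (378,135) in the crop, as expected. The pointer is at (163,335). The axis is at about (0.602, 0.050), and the carousel has to turn about 138° clockwise. I'll go above knob 1 now.

>>> {"op": "play_rows", "data": {"plan": [[[0.45,-0.49,0.2,0,0,0.017,0],[0.45,-0.49,0.2,0,0,0.017,0],[0.45,-0.49,0.2,0,0,0.017,0],[0.45,-0.49,0.2,0,0,0.017,0],[0.45,-0.49,0.2,0,0,0.017,0],[0.45,-0.49,0.2,0,0,0.017,0],[0.45,-0.49,0.2,0,0,0.017,0],[0.45,-0.49,0.2,0,0,0.017,0],[0.45,-0.49,0,0,0,0.017,0],[0.45,-0.49,0,0,0,0.017,0]]]}}

```text
time_s: 1.1
position: [0.434, 0.3431, 0.3027]
tcp_rot: [[-0.981, -0.195, 0.0], [-0.195, 0.981, 0.0], [-0.0, 0.0, -1.0]]
force: [-0.4, 0.3, 0.3]
opening: 0.5
```

>>> {"op": "play_rows", "data": {"plan": [[[0.45,-0.49,0,0,0,0.017,0],[0.45,-0.49,0,0,0,0.017,0],[0.45,-0.49,0,0,0,0.017,0],[0.45,-0.49,0,0,0,0.017,0],[0.45,-0.49,0,0,0,0.017,0],[0.45,-0.49,0,0,0,0.017,0],[0.45,-0.49,0,0,0,0.017,0],[0.45,-0.49,0,0,0,0.017,0],[0.45,-0.49,0,0,0,0.017,0],[0.45,-0.49,0,0,0,0.017,0],[0,0,0,0,0,0,0],[0,0,0,0,0,0,0]]]}}

```text
time_s: 2.3
position: [0.658, 0.0987, 0.3015]
tcp_rot: [[-0.748, -0.664, -0.002], [-0.664, 0.748, 0.001], [0.001, 0.002, -1.0]]
force: [-0.8, -0.3, -0.4]
opening: 0.499
```

```bash
python3 - <<'E'
from h import *
C,im=shot("wrist","w1.png"); s=read_state(); print(np.round(s["position"],4),np.round(s["tcp_rot"],3).tolist(),np.round(s["joint_positions"],1),s["time_s"])
print(proj(C,[.658,.1,.192]),proj(C,[.546,0,.192]))
E
```

```text
[0.6575 0.0995 0.3018] [[-0.747, -0.665, -0.002], [-0.665, 0.747, 0.001], [0.001, 0.002, -1.0]] [  -1.    29.5   70.2    0.    80.4 -132.7] 2.35
[322.31326852 194.62912588] [321.81638859   3.3755794 ]
```

View pics/w1.png

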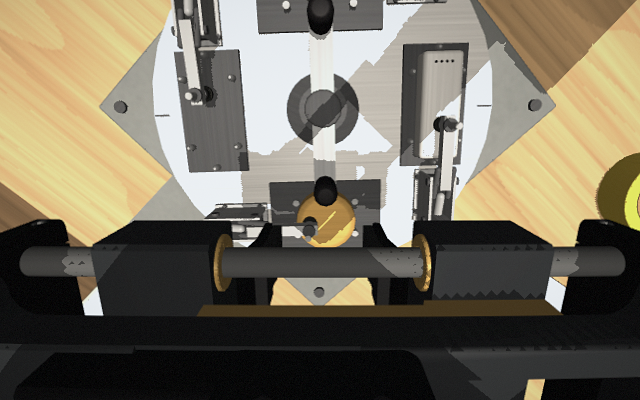

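Wrist view: knob 1's top is at (325,188), knob 2's at (319,12), and the hub cap at (322,108). The empty nest is at (213,110) with its clamp shut.

```bash
python3 - <<'E'
from h import *
C=cam("wrist")
a=onz(C,325,187,.192);b=onz(C,319,10,.192);h=onz(C,322,108,.145)
print(a,b,h,(a+b)/2,np.linalg.norm(a-b),np.degrees(np.arctan2(*(a-b)[1::-1])))
# corners (bolts at plate z=.012) and disc rim marks z=.055
for p in[(121,107),(534,105),(319,292)]: print(onz(C,*p,.012))
for p in[(161,115),(485,105)]: print('mark',onz(C,*p,.055))
D=cam("side")
for p in[(281,220),(284,222)]: print('ptr',onz(D,*p,.065))
E
```

```text
[0.65088758 0.09804353 0.192     ] [0.55041775 0.00205786 0.192     ] [0.60253247 0.051641   0.145     ] [0.60065267 0.05005069 0.192     ] 0.1389511973180552 43.69243313034915
[ 0.78177369 -0.15688906  0.012     ]
[0.40337265 0.26401015 0.012     ]
[0.81267323 0.23270816 0.012     ]
mark [ 0.73998256 -0.0934576   0.055     ]
mark [0.46417347 0.19831025 0.055     ]
ptr [0.37341974 0.05825046 0.065     ]
ptr [0.374654   0.04529082 0.065     ]
```

>>> {"op": "play_rows", "data": {"plan": [[[-0.03,0.05,-0.38,0,0,0,0],[0,0,-0.38,0,0,0,0],[0,0,-0.38,0,0,0,0],[0,0,-0.38,0,0,0,0],[0,0,-0.38,0,0,0,0],[0,0,-0.38,0,0,0,0],[0,0,-0.38,0,0,0,0],[0,0,-0.38,0,0,0,0],[0,0,0,0,0,0,-0.7],[0,0,0,0,0,0,-0.7],[0,0,0,0,0,0,-0.7]]]}}

```text
time_s: 3.45
position: [0.6573, 0.1024, 0.152]
tcp_rot: [[-0.746, -0.666, 0.002], [-0.666, 0.746, 0.0], [-0.002, -0.001, -1.0]]
force: [0.6, 0.2, -0.1]
opening: 0.309
```

```bash
python3 - <<'E'
from h import *
s=read_state(); print(np.round(s["position"],4),np.round(s["force"],1),s["opening"])
c=np.array([.6015,.0505]); p=np.array(s["position"])[:2]-c
r0=np.hypot(*p); a0=np.degrees(np.arctan2(p[1],p[0])); print(r0,a0); pp=c+p
n=24
for i in range(1,n+1):
    a=np.radians(a0+(-94.4-a0)*i/n); r=r0+(.075-r0)*i/n; q=c+r*np.array([np.cos(a),np.sin(a)]); print(np.round((q-pp)/.05,2).tolist()); pp=pp+np.round((q-pp)/.05,2)*.05
print((-94.4-a0)/n/180)
E
```

```text
[0.6573 0.1024 0.152 ] [ 0.6  0.2 -0.1] 0.3094126739767244
0.0762234976910803 42.8964375212413
[0.1, -0.12]
[0.08, -0.12]
[0.07, -0.14]
[0.06, -0.14]
[0.05, -0.14]
[0.02, -0.15]
[0.02, -0.15]
[-0.0, -0.15]
[-0.02, -0.15]
[-0.03, -0.15]
[-0.05, -0.15]
[-0.05, -0.13]
[-0.08, -0.14]
[-0.08, -0.12]
[-0.1, -0.12]
[-0.11, -0.1]
[-0.12, -0.09]
[-0.13, -0.08]
[-0.13, -0.07]
[-0.14, -0.05]
[-0.14, -0.04]
[-0.15, -0.03]
[-0.15, -0.01]
[-0.15, 0.01]
-0.0317815827595466
```

>>> {"op": "play_rows", "data": {"plan": [[[0,0,0,0,0,0,-0.7],[0,0,0,0,0,0,-0.7],[0.1,-0.12,0,0,0,-0.032,-0.7],[0.08,-0.12,0,0,0,-0.032,-0.7],[0.07,-0.14,0,0,0,-0.032,-0.7],[0.06,-0.14,0,0,0,-0.032,-0.7],[0.05,-0.14,0,0,0,-0.032,-0.7],[0.02,-0.15,0,0,0,-0.032,-0.7],[0.02,-0.15,0,0,0,-0.032,-0.7],[0,-0.15,0,0,0,-0.032,-0.7],[-0.02,-0.15,0,0,0,-0.032,-0.7],[-0.03,-0.15,0,0,0,-0.032,-0.7]]]}}

```text
time_s: 4.65
position: [0.6764, 0.0373, 0.1521]
tcp_rot: [[-0.961, 0.278, 0.006], [0.278, 0.961, 0.01], [-0.003, 0.012, -1.0]]
force: [3.9, 14.3, 1.6]
opening: 0.245
```

>>> {"op": "play_rows", "data": {"plan": [[[-0.05,-0.15,0,0,0,-0.032,-0.7],[-0.05,-0.13,0,0,0,-0.032,-0.7],[-0.08,-0.14,0,0,0,-0.032,-0.7],[-0.08,-0.12,0,0,0,-0.032,-0.7],[-0.1,-0.12,0,0,0,-0.032,-0.7],[-0.11,-0.1,0,0,0,-0.032,-0.7],[-0.12,-0.09,0,0,0,-0.032,-0.7],[-0.13,-0.08,0,0,0,-0.032,-0.7],[-0.13,-0.07,0,0,0,-0.032,-0.7]]]}}

```text
time_s: 5.55
position: [0.6373, -0.0153, 0.1521]
tcp_rot: [[-0.374, 0.927, 0.014], [0.927, 0.374, 0.006], [0.0, 0.015, -1.0]]
force: [9.9, 12.2, -2.9]
opening: 0.244
```

>>> {"op": "play_rows", "data": {"plan": [[[-0.14,-0.05,0,0,0,-0.032,-0.7],[-0.14,-0.04,0,0,0,-0.032,-0.7],[-0.15,-0.03,0,0,0,-0.032,-0.7],[-0.15,-0.01,0,0,0,-0.032,-0.7],[-0.15,0.01,0,0,0,-0.032,-0.7],[0,0,0,0,0,0,-0.7],[0,0,0,0,0,0,-0.7],[0,0,0,0,0,0,-0.7]]]}}

```text
time_s: 6.35
position: [0.5974, -0.0233, 0.1521]
tcp_rot: [[0.114, 0.993, 0.005], [0.993, -0.114, 0.002], [0.003, 0.005, -1.0]]
force: [1.9, 5.8, 2.5]
opening: 0.243
```

```bash
python3 - <<'E'
from h import *
C,im=shot("wrist","w2.png"); D,im=shot("side","d2.png"); s=read_state(); print(np.round(s["position"],4),np.round(s["tcp_rot"],3).tolist(),np.round(s["joint_positions"],1),s["time_s"],np.round(s["force"],1))
a=cv2.imread('pics/d2.png')[140:260,240:430]; b=cv2.imread('pics/w2.png')
cv2.imwrite('pics/m2.png',np.vstack([cv2.resize(a,None,fx=3,fy=3,interpolation=2)[:,:570],b[:240,35:605]]))
E
```

```text
[ 0.5974 -0.0233  0.1521] [[0.114, 0.993, 0.005], [0.993, -0.114, 0.002], [0.003, 0.005, -1.0]] [-13.   33.   90.2   0.2  56.6  -6.6] 6.45 [3.  5.  2.5]
```

View pics/m2.png

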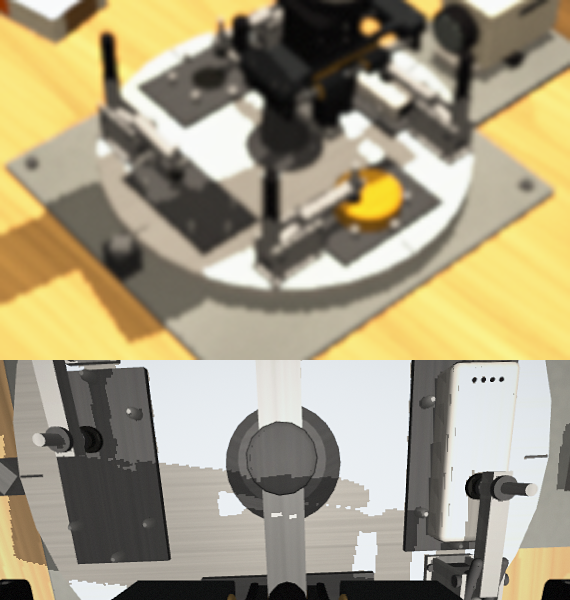

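The turn worked: the nest's rim mark at wrist pixel (55-77,116) meets the pointer's tip at (53,118). I'll work out the poses next.

```bash
python3 - <<'E'
from h import *
C=cam("wrist")
h=onz(C,317,98,.145)[:2]; t=onz(C,53,118,.06)[:2]; m=onz(C,77,116,.055)[:2]; m2=onz(C,560,97,.055)[:2]
print(h,t,m,m2)
for c in(h,np.array([.6015,.0505])):
  for q in(t,m): print(np.hypot(*(c-q)),np.degrees(np.arctan2(*(c-q)[::-1])))
print('mark line',np.degrees(np.arctan2(*(m2-m)[::-1])))
for psi in(-4.5,):
  a=np.radians(psi); ex=np.array([np.cos(a),np.sin(a)]); ey=np.array([-ex[1],ex[0]]); c=np.array([.6015,.0505])
  print('seat',c-.135*ex,'hinge',c-.135*ex+.134*ey,'open grip',c-.135*ex+(.134+.083*np.sin(1.2))*ey)
E
```

```text
[0.60318398 0.05194871] [0.39715872 0.06603805] [0.41289126 0.06556492] [0.79264464 0.0363525 ]
0.20650645693352335 -3.9121643774594634
0.19077924395937454 -4.092769264755473
0.2049311798300283 -4.348385433318585
0.1892094274093477 -4.566744514995577
mark line -4.398798997330664
seat [0.46691616 0.06109198] hinge [0.47742968 0.1946789 ] open grip [0.48349922 0.27179967]
```

>>> {"op": "play_rows", "data": {"plan": [[[0,0,0,0,0,0,0.2],[0,0,0,0,0,0,0.2],[0,0,0,0,0,0,0.2],[0,0,0.3,0,0,0,0.2],[0,0,0.5,0,0,0,0.2],[0,0,0.5,0,0,0,0.2],[0,0,0.5,0,0,0,0.2],[0,0,0.5,0,0,0,0.2],[0,0,0,0,0,0,0.2]]]}}

```text
time_s: 7.35
position: [0.5974, -0.0256, 0.2693]
tcp_rot: [[0.114, 0.993, 0.008], [0.994, -0.114, -0.002], [-0.001, 0.008, -1.0]]
force: [1.5, -0.3, 0.5]
opening: 0.599
```

>>> {"op": "play_rows", "data": {"plan": [[[-0.24,0.44,0,0,0,0.012,0.5],[-0.24,0.44,0,0,0,0,0.5],[-0.24,0.44,0,0,0,0,0.5],[-0.24,0.44,0,0,0,0,0.5],[-0.24,0.44,0,0,0,0,0.5],[-0.24,0.44,0,0,0,0,0.5],[-0.24,0.44,0,0,0,0,0.5],[-0.24,0.44,0,0,0,0,0.5],[-0.24,0.44,0,0,0,0,0.5],[-0.24,0.44,0,0,0,0,0.5],[0,0,0,0,0,0,0.5],[0,0,0,0,0,0,0.5]]]}}

```text
time_s: 8.55
position: [0.4748, 0.1951, 0.2648]
tcp_rot: [[0.075, 0.997, -0.001], [0.997, -0.075, -0.001], [-0.001, -0.001, -1.0]]
force: [-0.2, -0.1, -0.8]
opening: 0.75
```

```bash
python3 - <<'E'
from h import *
C,im=shot("wrist","w3.png"); s=read_state(); print(np.round(s["position"],4),np.round(s["tcp_rot"],3).tolist(),np.round(s["joint_positions"],1),s["time_s"],np.round(s["force"],1))
print(proj(C,[.4774,.1947,.203]),proj(C,[.4669,.0611,.061]))
E
```

```text
[0.4753 0.1947 0.265 ] [[0.076, 0.997, -0.001], [0.997, -0.076, -0.001], [-0.001, -0.001, -1.0]] [ 9.8 18.7 94.8 -0.  66.5 14.2] 8.6 [-0.3  0.3  0.1]
[326.08618039 210.17386602] [324.03547481 278.94287279]
```

View pics/w3.png

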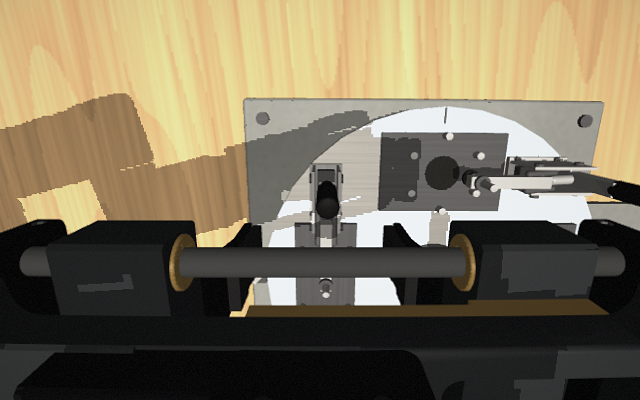

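The handle top is at (327,206), as predicted at (326,210). I'll go down and grip it.

>>> {"op": "play_rows", "data": {"plan": [[[0.04,0,-0.37,0,0,0,0.2],[0,0,-0.37,0,0,0,0.2],[0,0,-0.37,0,0,0,0.2],[0,0,-0.37,0,0,0,0.2],[0,0,-0.37,0,0,0,0.2],[0,0,-0.37,0,0,0,0.2],[0,0,0,0,0,0,-0.8],[0,0,0,0,0,0,-0.8],[0,0,0,0,0,0,-0.8],[0,0,0,0,0,0,-0.8],[0,0,0,0,0,0,-0.8],[0,0,0,0,0,0,-0.8]]]}}

```text
time_s: 9.8
position: [0.4788, 0.1953, 0.1554]
tcp_rot: [[0.076, 0.997, 0.004], [0.997, -0.076, 0.0], [0.001, 0.004, -1.0]]
force: [2.0, -0.9, 1.5]
opening: 0.197
```

```bash
cat > arc.py <<'E'
from h import *
from scipy.spatial.transform import Rotation as Ro
a=np.radians(-4.4); ex=np.array([np.cos(a),np.sin(a),0]); ey=np.array([-ex[1],ex[0],0]); ez=np.array([0,0,1.])
H=np.array([.6015,.0505,.093])-.135*ex+.134*ey
def arc(ths,k=.5):
    s=read_state(); p=np.array(s["position"]); R=np.array(s["tcp_rot"]); print(np.round(p,4),np.round(s["force"],1),s["opening"],s["time_s"])
    g=p-.019*R[:,2]; d=g-H; r=np.hypot(d@ey,d@ez); t0=np.arctan2(d@ey,d@ez); print('theta',t0,'r',r,'x off',d@ex)
    prev=t0; off=d@ex; cur=p
    for t in ths:
        R=Ro.from_rotvec(-k*(t-prev)*ex).as_matrix()@R; prev=t
        g=H+off*ex+r*(np.sin(t)*ey+np.cos(t)*ez); q=g+.019*R[:,2]
        w=np.round((q-cur)/.05,2); cur=cur+w*.05; print(w.tolist())
    st=-k*(ths[1]-ths[0])*ex/np.pi; print('turn',st.round(4))
E
python3 -c "
from arc import *
arc(np.linspace(0,1.19,15)[1:])"
```

```text
[0.4788 0.1953 0.1554] [ 2.  -0.9  1.5] 0.19737617538991176 9.8
theta 0.011727886085419487 r 0.08138331790553371 x off 0.001452245093445535
[0.01, 0.1, -0.01]
[0.01, 0.13, -0.01]
[0.01, 0.11, -0.03]
[0.01, 0.12, -0.04]
[0.0, 0.11, -0.05]
[0.01, 0.11, -0.06]
[0.01, 0.1, -0.06]
[0.01, 0.1, -0.08]
[0.0, 0.09, -0.09]
[0.01, 0.08, -0.09]
[0.01, 0.07, -0.1]
[0.0, 0.06, -0.11]
[0.0, 0.05, -0.11]
[0.01, 0.05, -0.12]
turn [-0.0135  0.001  -0.    ]
```

>>> {"op": "play_rows", "data": {"plan": [[[0.01,0.1,-0.01,-0.0135,0.001,0,-0.8],[0.01,0.13,-0.01,-0.0135,0.001,0,-0.8],[0.01,0.11,-0.03,-0.0135,0.001,0,-0.8],[0.01,0.12,-0.04,-0.0135,0.001,0,-0.8],[0,0.11,-0.05,-0.0135,0.001,0,-0.8],[0.01,0.11,-0.06,-0.0135,0.001,0,-0.8],[0.01,0.1,-0.06,-0.0135,0.001,0,-0.8]]]}}

```text
time_s: 10.5
position: [0.4816, 0.2325, 0.1441]
tcp_rot: [[0.072, 0.997, -0.019], [0.951, -0.074, -0.299], [-0.3, 0.004, -0.954]]
force: [1.6, -4.5, 8.6]
opening: 0.197
```

>>> {"op": "play_rows", "data": {"plan": [[[0.01,0.1,-0.08,-0.0135,0.001,0,-0.8],[0,0.09,-0.09,-0.0135,0.001,0,-0.8],[0.01,0.08,-0.09,-0.0135,0.001,0,-0.8],[0.01,0.07,-0.1,-0.0135,0.001,0,-0.8],[0,0.06,-0.11,-0.0135,0.001,0,-0.8],[0,0.05,-0.11,-0.0135,0.001,0,-0.8],[0.01,0.05,-0.12,-0.0135,0.001,0,-0.8],[0,0,0,0,0,0,-0.8],[0,0,0,0,0,0,-0.8]]]}}

```text
time_s: 11.4
position: [0.4834, 0.2619, 0.1071]
tcp_rot: [[0.064, 0.997, -0.038], [0.828, -0.074, -0.556], [-0.557, 0.004, -0.83]]
force: [0.1, 6.4, 4.0]
opening: 0.197
```

```bash
python3 -c "
from arc import *
arc([1.19,1.19])
s=read_state();print(np.round(s['tcp_rot'],3).tolist(),np.round(s['joint_positions'],1))"
```

```text
[0.4834 0.2619 0.1071] [0.1 6.4 4. ] 0.1967689993246052 11.4
theta 1.206682679260867 r 0.08384356915467266 x off 0.0009456930727176929
[-0.0, -0.01, 0.02]
[-0.0, 0.0, 0.0]
turn [-0.  0. -0.]
[[0.064, 0.997, -0.038], [0.828, -0.074, -0.556], [-0.557, 0.004, -0.83]] [ 31.4  44.5  84.  -28.2  74.6  48.9]
```

>>> {"op": "play_rows", "data": {"plan": [[[0,0,0,0,0,0,0.8],[0,0,0,0,0,0,0.8],[0,0,0,0,0,0,0.8],[0.015,0.22,0.33,0,0,0,0.8],[0.015,0.22,0.33,0,0,0,0.8],[0.015,0.22,0.33,0,0,0,0.8],[0.015,0.22,0.33,0,0,0,0.8],[0,0,0.45,0.0375,-0.0028,0,0.8],[0,0,0.45,0.0375,-0.0028,0,0.8],[0,0,0.45,0.0375,-0.0028,0,0.8],[0,0,0.45,0.0375,-0.0028,0,0.8],[0,0,0.45,0.0375,-0.0028,0,0.8]]]}}

```text
time_s: 12.6
position: [0.485, 0.303, 0.2864]
tcp_rot: [[0.076, 0.997, 0.001], [0.997, -0.076, -0.0], [-0.0, 0.001, -1.0]]
force: [0.1, -2.1, 0.1]
opening: 0.902
```

>>> {"op": "play_rows", "data": {"plan": [[[-0.05,-0.72,0,0,0,-0.021,0.8],[-0.05,-0.72,0,0,0,-0.021,0.8],[-0.05,-0.72,0,0,0,-0.021,0.8],[-0.05,-0.72,0,0,0,-0.021,0.8],[-0.05,-0.72,0,0,0,-0.021,0.8],[-0.05,-0.72,0,0,0,-0.021,0.8],[-0.05,-0.72,0,0,0,-0.021,0.8],[-0.05,-0.72,0,0,0,-0.021,0.8],[-0.05,-0.72,0,0,0,-0.021,0.8],[-0.05,-0.72,0,0,0,-0.021,0.8]]]}}

```text
time_s: 13.6
position: [0.4592, -0.0582, 0.2849]
tcp_rot: [[0.673, 0.739, -0.004], [0.739, -0.673, -0.003], [-0.005, -0.001, -1.0]]
force: [0.6, 1.2, 1.1]
opening: 0.902
```

>>> {"op": "play_rows", "data": {"plan": [[[-0.05,-0.72,0,0,0,-0.021,1],[-0.05,-0.72,0,0,0,-0.021,1],[-0.05,-0.72,0,0,0,-0.021,1],[-0.05,-0.72,0,0,0,-0.021,1],[-0.05,-0.72,0,0,0,-0.021,1],[-0.05,-0.72,0,0,0,-0.021,1],[-0.05,-0.72,0,0,0,-0.021,1],[-0.05,-0.72,0,0,0,-0.021,1],[-0.05,-0.72,0,0,0,-0.021,1],[-0.05,-0.72,0,0,0,-0.021,1],[0,0,0,0,0,0,1],[0,0,0,0,0,0,1]]]}}

```text
time_s: 14.8
position: [0.4343, -0.4168, 0.2843]
tcp_rot: [[0.985, 0.173, -0.006], [0.173, -0.985, 0.001], [-0.006, -0.002, -1.0]]
force: [-0.6, -0.1, 0.3]
opening: 1.001
```

```bash
python3 - <<'E'
from h import *
C,im=shot("wrist","w4.png"); s=read_state(); R=np.array(s["tcp_rot"]); print(np.round(s["position"],4),R.round(3).tolist(),np.round(s["joint_positions"],1),s["time_s"],'yang',np.degrees(np.arctan2(R[1,1],R[0,1])))
hsv=cv2.cvtColor(im,cv2.COLOR_RGB2HSV); m=((hsv[...,1]<60)&(hsv[...,2]>120)).astype(np.uint8)
for c in cv2.findContours(m,0,2)[0]:
    if cv2.contourArea(c)<800: continue
    q=np.array([onz(C,*p[0],.028)[:2] for p in c],np.float32)*1000
    print(cv2.boundingRect(c),[np.round(x,1) for x in cv2.minAreaRect(q)])
print('predicted',proj(C,[.4365,-.421,.028]))
E
```

```text
[ 0.4345 -0.4158  0.2844] [[0.985, 0.174, -0.006], [0.174, -0.985, 0.001], [-0.005, -0.002, -1.0]] [-54.3  24.9  81.1  -0.2  74.2  25.8] 14.85 yang -79.96319592549617
(248, 278, 108, 39) [array([ 242. , -415.9]), array([ 58.4, 167.2]), np.float64(36.7)]
(378, 161, 104, 86) [array([ 390. , -575.5]), array([162.3,  61.8]), np.float64(52.5)]
(307, 115, 35, 90) [array([ 440.4, -417.5]), array([117.4,  44.7]), np.float64(9.3)]
(0, 0, 146, 190) [array([480. , -82.8]), array([171.1, 238.2]), np.float64(85.6)]
predicted [326.23536448 164.39495712]
```

View pics/w4.png

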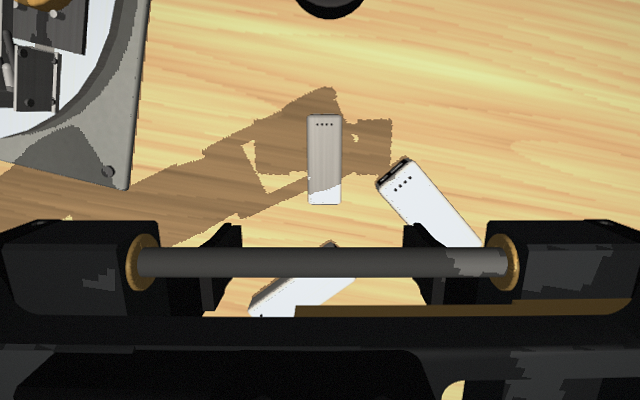

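The right target is the small bar at (324,160) in the wrist view; the large ones are at (430,200) and (300,280). I'll grasp it.

>>> {"op": "play_rows", "data": {"plan": [[[0.11,-0.04,-0.4,0,0,0,0.6],[0,0,-0.5,0,0,0,0.6],[0,0,-0.5,0,0,0,0.6],[0,0,-0.5,0,0,0,0.6],[0,0,-0.5,0,0,0,0.6],[0,0,-0.5,0,0,0,0.6],[0,0,-0.5,0,0,0,0.6],[0,0,-0.5,0,0,0,0.6],[0,0,-0.5,0,0,0,0.6],[0,0,-0.5,0,0,0,0.6],[0,0,-0.5,0,0,0,0.6],[0,0,-0.2,0,0,0,0.6]]]}}

```text
time_s: 16.05
position: [0.44, -0.4157, 0.0033]
tcp_rot: [[0.984, 0.176, -0.007], [0.176, -0.984, 0.003], [-0.007, -0.004, -1.0]]
force: [-0.7, 0.2, -0.2]
opening: 0.8
```

>>> {"op": "play_rows", "data": {"plan": [[[0,0,0,0,0,0,0.6],[0,0,0,0,0,0,-0.2],[0,0,0,0,0,0,-0.2],[0,0,0,0,0,0,-0.2],[0,0,0,0,0,0,-0.2],[0,0,0,0,0,0,-0.2],[0,0,0,0,0,0,-0.2]]]}}

```text
time_s: 16.75
position: [0.441, -0.4187, 0.006]
tcp_rot: [[0.985, 0.174, -0.004], [0.174, -0.985, -0.001], [-0.004, 0.001, -1.0]]
force: [0.0, 1.7, 5.7]
opening: 0.524
```

>>> {"op": "play_rows", "data": {"plan": [[[0,0,0.2,0,0,0,-0.2],[0,0,0.4,0,0,0,-0.2],[0,0,0.5,0,0,0,-0.2],[0,0,0.5,0,0,0,-0.2],[0,0,0.5,0,0,0,-0.2],[0,0,0.5,0,0,0,-0.2],[0,0,0.5,0,0,0,-0.2],[0,0,0.5,0,0,0,-0.2],[0,0,0.5,0,0,0,-0.2],[0,0,0.5,0,0,0,-0.2],[0,0,0.5,0,0,0,-0.2]]]}}

```text
time_s: 17.85
position: [0.4402, -0.4183, 0.2609]
tcp_rot: [[0.985, 0.174, -0.005], [0.174, -0.985, -0.001], [-0.005, -0.0, -1.0]]
force: [0.4, -0.5, -2.2]
opening: 0.524
```

>>> {"op": "play_rows", "data": {"plan": [[[0.03,0.6,0,0,0,0.02625,-0.2],[0.03,0.6,0,0,0,0.02625,-0.2],[0.03,0.6,0,0,0,0.02625,-0.2],[0.03,0.6,0,0,0,0.02625,-0.2],[0.03,0.6,0,0,0,0.02625,-0.2],[0.03,0.6,0,0,0,0.02625,-0.2],[0.03,0.6,0,0,0,0.02625,-0.2],[0.03,0.6,0,0,0,0.02625,-0.2]]]}}

```text
time_s: 18.65
position: [0.4522, -0.1774, 0.2601]
tcp_rot: [[0.669, 0.743, -0.003], [0.743, -0.669, -0.004], [-0.005, 0.0, -1.0]]
force: [1.0, 0.4, -2.8]
opening: 0.527
```

>>> {"op": "play_rows", "data": {"plan": [[[0.03,0.6,0,0,0,0.02625,-0.2],[0.03,0.6,0,0,0,0.02625,-0.2],[0.03,0.6,0,0,0,0.02625,-0.2],[0.03,0.6,0,0,0,0.02625,-0.2],[0.03,0.6,0,0,0,0.02625,-0.2],[0.03,0.6,0,0,0,0.02625,-0.2],[0.03,0.6,0,0,0,0.02625,-0.2],[0.03,0.6,0,0,0,0.02625,-0.2],[0,0,0,0,0,0,-0.2],[0,0,0,0,0,0,-0.2],[0,0,0,0,0,0,-0.2]]]}}

```text
time_s: 19.75
position: [0.4646, 0.0605, 0.2601]
tcp_rot: [[0.077, 0.997, -0.0], [0.997, -0.077, -0.005], [-0.005, 0.0, -1.0]]
force: [-0.6, -0.3, -1.9]
opening: 0.524
```

```bash
python3 - <<'E'
from h import *
C,im=shot("wrist","w5.png"); s=read_state(); R=np.array(s["tcp_rot"]); print(np.round(s["position"],4),R.round(3).tolist(),np.round(s["joint_positions"],1),s["time_s"],'yang',np.degrees(np.arctan2(R[1,1],R[0,1])),s["opening"],np.round(s["force"],1))
b=cv2.imread('pics/w5.png'); cv2.imwrite('pics/w5c.png',cv2.resize(b[0:300,200:460],None,fx=2,fy=2,interpolation=2))
E
```

```text
[0.4647 0.0603 0.2601] [[0.078, 0.997, -0.0], [0.997, -0.078, -0.005], [-0.005, 0.0, -1.0]] [ -6.1  15.3 101.   -0.3  63.7  -1.5] 19.8 yang -4.445538400629945 0.5270354816756636 [-0.6 -0.9 -2.5]
```

View pics/w5c.png

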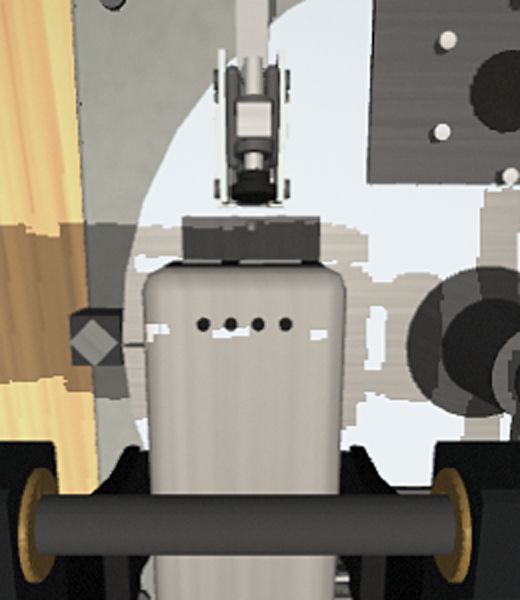

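Crop: the plate's clamp end runs from (183,217) to (320,217), the end pin is at (252,225), the bank's far end is at y≈262, the clamp stands open at (253,150), and the mark still meets the pointer at (125,343).

```bash
python3 - <<'E'
from arc import *
s=read_state(); C=cam("wrist"); p=np.array(s["position"])
f=lambda x,y,z: onz(C,200+x/2,y/2,z)
l=f(183,217,.061); r=f(320,217,.061); print('plate end w',np.linalg.norm(l-r)); m=(l+r)/2; print('dir',np.degrees(np.arctan2(*(r-l)[1::-1])))
seat=m-.072*ey; print('seat from plate',seat); print('from pin',f(252,225,.075)-.066*ey)
print('nominal',np.array([.6015,.0505,0])-.135*ex)
for y,z in((262,p[2]-.0045+.014),(265,p[2]-.0045+.024)):
  e=f(246,y,z); b=e-.06*ey; print('bank centre',b,'rel tcp along ey',(b-p)@ey,'ex',(b-p)@ex)
print('mark',f(145,345,.055),'tip',f(122,343,.06))
E
```

```text
plate end w 0.07434486124316782
dir -4.454347486223106
seat from plate [0.46871259 0.06039764 0.061     ]
from pin [0.46894052 0.06216088 0.075     ]
nominal [0.46689788 0.06085707 0.        ]
bank centre [0.46489495 0.06034814 0.26956753] rel tcp along ey 3.460745199484146e-05 ex 0.0001752688680860825
bank centre [0.46485028 0.06027336 0.27956753] rel tcp along ey -4.337392068550044e-05 ex 0.00013647062892586343
mark [0.40744574 0.06558567 0.055     ] tip [0.39532457 0.06863244 0.06      ]
```

>>> {"op": "play_rows", "data": {"plan": [[[0.065,0.015,-0.4,0,0,0,-0.2],[0,0,-0.4,0,0,0,-0.2],[0,0,-0.4,0,0,0,-0.2],[0,0,-0.4,0,0,0,-0.2],[0,0,-0.4,0,0,0,-0.2],[0,0,-0.4,0,0,0,-0.2],[0,0,-0.4,0,0,0,-0.2],[0,0,-0.4,0,0,0,-0.2],[0,0,0,0,0,0,-0.2],[0,0,0,0,0,0,-0.2]]]}}

```text
time_s: 20.8
position: [0.4683, 0.0612, 0.1001]
tcp_rot: [[0.077, 0.997, -0.0], [0.997, -0.077, -0.005], [-0.005, -0.0, -1.0]]
force: [0.2, -1.2, -2.5]
opening: 0.527
```

```bash
python3 - <<'E'
from h import *
C,im=shot("wrist","w6.png"); s=read_state(); print(np.round(s["position"],4),np.round(s["force"],1),s["time_s"])
b=cv2.imread('pics/w6.png'); cv2.imwrite('pics/w6c.png',cv2.resize(b[40:300,200:460],None,fx=2,fy=2,interpolation=2))
E
```

```text
[0.4688 0.0614 0.1006] [ 0.2 -0.2 -2.4] 20.85
```

View pics/w6c.png

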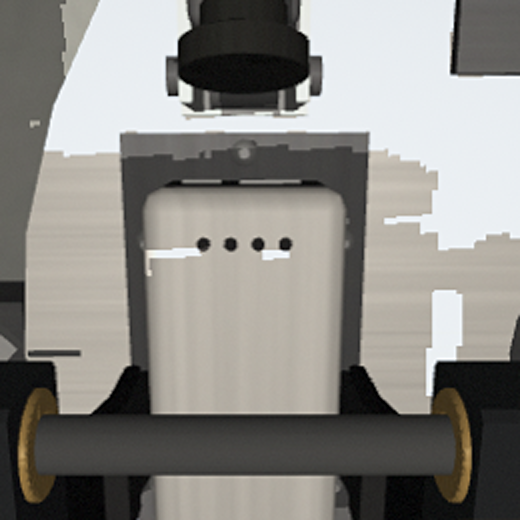

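```bash
python3 - <<'E'
from arc import *
s=read_state(); C=cam("wrist"); p=np.array(s["position"]); f=lambda x,y,z: onz(C,200+x/2,40+y/2,z)
l=f(121,133,.061); r=f(369,133,.061); print(np.linalg.norm(l-r)); seat=(l+r)/2-.072*ey
print('seat',seat,'pin',f(245,150,.075)-.066*ey)
zb=p[2]-.0045
for y,z in((181,zb+.014),(186,zb+.026)): b=f(245,y,z)-.06*ey; print('bank',b)
d=seat-p; print('seat-tcp ex,ey',d@ex,d@ey)
E
```

```text
0.07485518817624401
seat [0.46890764 0.06122317 0.061     ] pin [0.46892313 0.06230402 0.075     ]
bank [0.46873982 0.06161517 0.11014072]
bank [0.46866551 0.06121979 0.12214072]
seat-tcp ex,ey 0.0001049309756891295 -0.00012106851887487404
```

The bank is within 1 mm of the seat, so I'll lower it slowly.

>>> {"op": "play_rows", "data": {"plan": [[[0,0,-0.12,0,0,0,-0.2],[0,0,-0.12,0,0,0,-0.2],[0,0,-0.12,0,0,0,-0.2],[0,0,-0.12,0,0,0,-0.2],[0,0,-0.1,0,0,0,-0.2],[0,0,-0.05,0,0,0,-0.2],[0,0,0,0,0,0,-0.2]]]}}

```text
time_s: 21.55
position: [0.4677, 0.0621, 0.0681]
tcp_rot: [[0.076, 0.997, -0.001], [0.997, -0.076, -0.005], [-0.005, -0.001, -1.0]]
force: [-0.8, 1.4, -2.5]
opening: 0.522
```

>>> {"op": "play_rows", "data": {"plan": [[[0,0,-0.03,0,0,0,-0.2],[0,0,-0.03,0,0,0,-0.2],[0,0,0,0,0,0,-0.2],[0,0,0,0,0,0,-0.2]]]}}

```text
time_s: 21.95
position: [0.4682, 0.062, 0.067]
tcp_rot: [[0.076, 0.997, 0.001], [0.997, -0.076, -0.005], [-0.005, 0.001, -1.0]]
force: [-1.9, -0.1, 10.5]
opening: 0.527
```

>>> {"op": "play_rows", "data": {"plan": [[[0,0,0,0,0,0,0.3],[0,0,0,0,0,0,0.3],[0,0,0,0,0,0,0.4],[0,0,0,0,0,0,0.4],[0,0,0.2,0,0,0,0.4],[0,0,0.3,0,0,0,0.4],[0,0,0.5,0,0,0,0.4],[0,0,0.5,0,0,0,0.4],[0,0,0.5,0,0,0,0.4],[0,0,0.5,0,0,0,0.4],[0,0,0.5,0,0,0,0.4],[0,0,0.5,0,0,0,0.4]]]}}

```text
time_s: 23.15
position: [0.4676, 0.0621, 0.2422]
tcp_rot: [[0.076, 0.997, 0.0], [0.997, -0.076, -0.005], [-0.005, 0.001, -1.0]]
force: [0.7, -0.1, -0.8]
opening: 0.7
```

>>> {"op": "play_rows", "data": {"plan": [[[0,0,0.5,0,0,0,0.4],[0,-0.3,0,0,0,0,0.4],[0,-0.5,0,0,0,0,0.4],[0,-0.5,0,0,0,0,0.4],[0,0,0,0,0,0,0.4],[0,0,0,0,0,0,0.4]]]}}

```text
time_s: 23.75
position: [0.4677, -0.003, 0.2659]
tcp_rot: [[0.077, 0.997, -0.0], [0.997, -0.077, -0.004], [-0.004, 0.0, -1.0]]
force: [0.2, 0.2, 0.4]
opening: 0.7
```

```bash
python3 - <<'E'
from arc import *
C,im=shot("wrist","w7.png"); s=read_state(); print(np.round(s["position"],4),np.round(s["force"],1),s["time_s"])
print('expected centre top',proj(C,[.4685,.0613,.089]), 'ends',[proj(C,np.array([.4685,.0613,.089])+k*.06*ey).round(1) for k in(-1,1)])
b=cv2.imread('pics/w7.png'); cv2.imwrite('pics/w7c.png',cv2.resize(b[0:270,200:460],None,fx=2,fy=2,interpolation=2))
E
```

```text
[ 0.4676 -0.0025  0.2657] [ 0.3  0.1 -0.2] 23.8
expected centre top [318.05646698 116.71348991] ends [array([318.3, 174.4]), array([317.8,  53.9])]
```

View pics/w7c.png

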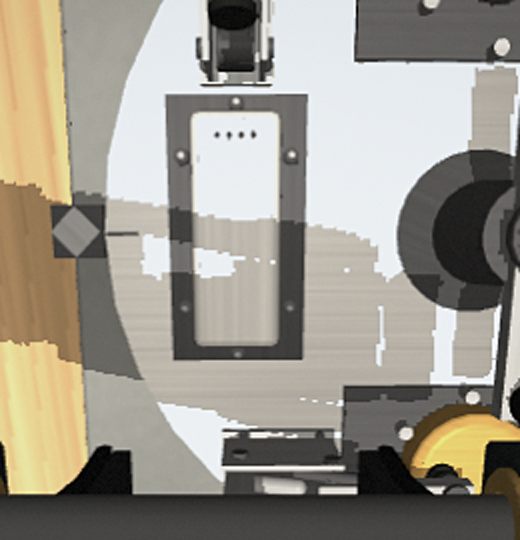

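The bank lies flat and square between the pins: its top runs from (192,112) to (280,345) inside the plate, and all six pins are clear. The rim mark still points at the pointer. Next I'll go back to the open handle.

>>> {"op": "play_rows", "data": {"plan": [[[0.035,0.61,0.1,0,0,0,0.6],[0.035,0.61,0.1,0,0,0,0.6],[0.035,0.61,0.1,0,0,0,0.6],[0.035,0.61,0.1,0,0,0,0.6],[0.035,0.61,0,0,0,0,0.6],[0.035,0.61,0,0,0,0,0.6],[0.035,0.61,0,0,0,0,0.6],[0.035,0.61,0,0,0,0,0.6],[0.035,0.61,0,0,0,0,0.6],[0.035,0.61,0,0,0,0,0.6],[0,0,0,0,0,0,0.6],[0,0,0,0,0,0,0.6]]]}}

```text
time_s: 25.0
position: [0.4844, 0.3031, 0.2852]
tcp_rot: [[0.073, 0.997, -0.001], [0.997, -0.073, -0.005], [-0.006, -0.001, -1.0]]
force: [-0.6, 0.5, -0.1]
opening: 0.802
```

>>> {"op": "play_rows", "data": {"plan": [[[0,0,-0.45,-0.0375,0.0028,0,0.6],[0,0,-0.45,-0.0375,0.0028,0,0.6],[0,0,-0.45,-0.0375,0.0028,0,0.6],[0,0,-0.45,-0.0375,0.0028,0,0.6],[0,0,-0.45,-0.0375,0.0028,0,0.6],[0,0,0,0,0,0,0.6],[0,0,0,0,0,0,0.6]]]}}

```text
time_s: 25.7
position: [0.485, 0.3013, 0.1725]
tcp_rot: [[0.062, 0.997, -0.043], [0.825, -0.075, -0.56], [-0.561, -0.001, -0.828]]
force: [0.1, 0.7, 1.1]
opening: 0.799
```

>>> {"op": "play_rows", "data": {"plan": [[[-0.01,-0.2,-0.33,0,0,0,0.6],[-0.01,-0.2,-0.33,0,0,0,0.6],[-0.01,-0.2,-0.33,0,0,0,0.6],[-0.01,-0.2,-0.33,0,0,0,0.6],[0,0,0,0,0,0,-0.8],[0,0,0,0,0,0,-0.8],[0,0,0,0,0,0,-0.8],[0,0,0,0,0,0,-0.8],[0,0,0,0,0,0,-0.8],[0,0,0,0,0,0,-0.8],[0,0,0,0,0,0,-0.8],[0,0,0,0,0,0,-0.8]]]}}

```text
time_s: 26.9
position: [0.4833, 0.2622, 0.107]
tcp_rot: [[0.063, 0.997, -0.042], [0.826, -0.075, -0.559], [-0.561, 0.001, -0.828]]
force: [-0.6, 1.1, 1.4]
opening: 0.196
```

```bash
python3 -c "
from arc import *
arc(np.linspace(1.2,-0.02,16)[1:])"
```

```text
[0.4833 0.2622 0.107 ] [-0.6  1.1  1.4] 0.1962105766095927 26.9
theta 1.2098194856865372 r 0.08406734473607252 x off 0.0008889431027037565
[-0.0, -0.05, 0.13]
[-0.01, -0.05, 0.11]
[-0.0, -0.06, 0.11]
[-0.01, -0.07, 0.1]
[-0.0, -0.07, 0.1]
[-0.01, -0.09, 0.09]
[-0.01, -0.09, 0.08]
[-0.0, -0.1, 0.07]
[-0.01, -0.1, 0.06]
[-0.01, -0.11, 0.05]
[-0.01, -0.12, 0.05]
[-0.01, -0.11, 0.03]
[-0.01, -0.12, 0.03]
[-0.01, -0.12, 0.01]
[-0.01, -0.12, 0.0]
turn [ 0.0129 -0.001   0.    ]
```

>>> {"op": "play_rows", "data": {"plan": [[[0,-0.05,0.13,0.0129,-0.001,0,-0.8],[-0.01,-0.05,0.11,0.0129,-0.001,0,-0.8],[0,-0.06,0.11,0.0129,-0.001,0,-0.8],[-0.01,-0.07,0.1,0.0129,-0.001,0,-0.8],[0,-0.07,0.1,0.0129,-0.001,0,-0.8],[-0.01,-0.09,0.09,0.0129,-0.001,0,-0.8],[-0.01,-0.09,0.08,0.0129,-0.001,0,-0.8],[0,-0.1,0.07,0.0129,-0.001,0,-0.8]]]}}

```text
time_s: 27.7
position: [0.4811, 0.233, 0.146]
tcp_rot: [[0.075, 0.997, -0.019], [0.962, -0.077, -0.261], [-0.262, 0.001, -0.965]]
force: [1.2, 1.5, -10.0]
opening: 0.196
```

>>> {"op": "play_rows", "data": {"plan": [[[-0.01,-0.1,0.06,0.0129,-0.001,0,-0.8],[-0.01,-0.11,0.05,0.0129,-0.001,0,-0.8],[-0.01,-0.12,0.05,0.0129,-0.001,0,-0.8],[-0.01,-0.11,0.03,0.0129,-0.001,0,-0.8],[-0.01,-0.12,0.03,0.0129,-0.001,0,-0.8],[-0.01,-0.12,0.01,0.0129,-0.001,0,-0.8],[-0.01,-0.12,0,0.0129,-0.001,0,-0.8],[0,0,0,0,0,0,-0.8],[0,0,0,0,0,0,-0.8]]]}}

```text
time_s: 28.6
position: [0.4775, 0.1928, 0.1585]
tcp_rot: [[0.078, 0.997, 0.003], [0.997, -0.078, 0.014], [0.015, 0.001, -1.0]]
force: [-1.0, 3.1, -1.2]
opening: 0.199
```

```bash
python3 -c "
from arc import *
arc([0,0])
s=read_state();print(np.round(s['tcp_rot'],3).tolist())"
```

```text
[0.4775 0.1928 0.1585] [-1.   3.1 -1.2] 0.1989703550816733 28.6
theta -0.022918253617851825 r 0.08455395636376527 x off 0.0003960019022965013
[0.0, 0.03, 0.0]
[0.0, 0.0, 0.0]
turn [-0.  0. -0.]
[[0.078, 0.997, 0.003], [0.997, -0.078, 0.014], [0.015, 0.001, -1.0]]
```

>>> {"op": "play_rows", "data": {"plan": [[[0,-0.03,0,0,0,0,-0.8],[0,0,0,0,0,0,-0.8],[0,0,0,0,0,0,-0.8]]]}}

```text
time_s: 28.9
position: [0.4775, 0.1925, 0.1585]
tcp_rot: [[0.076, 0.997, 0.003], [0.997, -0.076, 0.015], [0.015, 0.001, -1.0]]
force: [-2.0, 5.7, 1.3]
opening: 0.199
```

The force rose and the hand stopped moving, so the handle is on its stop. I'll relax, release, retreat and check.

>>> {"op": "play_rows", "data": {"plan": [[[0,0.04,0,0,0,0,-0.8],[0,0,0,0,0,0,0.4],[0,0,0,0,0,0,0.4],[0,0,0,0,0,0,0.4],[0,0,0,0,0,0,0.4],[0,0,0.3,0,0,0,0.4],[0,0,0.5,0,0,0,0.4],[0,0,0.5,0,0,0,0.4],[0,0,0.5,0,0,0,0.4],[0,0,0.5,0,0,0,0.4],[0,0,0.5,0,0,0,0.4]]]}}

```text
time_s: 30.0
position: [0.478, 0.1931, 0.2991]
tcp_rot: [[0.077, 0.997, 0.003], [0.997, -0.077, 0.014], [0.014, 0.002, -1.0]]
force: [-0.3, -0.0, -0.0]
opening: 0.699
```

>>> {"op": "play_rows", "data": {"plan": [[[0,-0.6,0,0,0,0,0.4],[0,-0.8,0,0,0,0,0.4],[0,-0.8,0,0,0,0,0.4],[0,-0.8,0,0,0,0,0.4],[0,-0.8,0,0,0,0,0.4],[0,0,0,0,0,0,0.4],[0,0,0,0,0,0,0.4]]]}}

```text
time_s: 30.7
position: [0.4779, 0.0027, 0.298]
tcp_rot: [[0.079, 0.997, 0.003], [0.997, -0.079, 0.014], [0.015, 0.002, -1.0]]
force: [-0.6, 0.4, -0.8]
opening: 0.699
```

```bash
python3 - <<'E'
from arc import *
C,im=shot("wrist","w8.png"); D,_=shot("side","d8.png"); s=read_state(); print(np.round(s["position"],4),np.round(s["force"],1),s["time_s"])
for t in(0,.05,.1): print(t,'handle end px (wrist crop)',((proj(C,H+.11*(np.sin(t)*ey+np.cos(t)*ez))-[200,0])*2).round(0))
b=cv2.resize(cv2.imread('pics/w8.png')[0:270,200:460],None,fx=2,fy=2,interpolation=2); d=cv2.resize(cv2.imread('pics/d8.png')[130:250,240:330],None,fx=3,fy=3,interpolation=2)
d=cv2.copyMakeBorder(d,0,540-360,0,0,0); cv2.imwrite('pics/f.png',np.hstack([b,d]))
E
```

```text
[0.4778 0.0042 0.2979] [ 0.2 -0.9  0.3] 30.8
0 handle end px (wrist crop) [ 199. -130.]
0.05 handle end px (wrist crop) [ 199. -148.]
0.1 handle end px (wrist crop) [ 198. -165.]
```

```bash
python3 - <<'E'
from arc import *
D=cam("side")
for n in("d2","d8"):
    g=cv2.imread(f'pics/{n}.png').max(axis=2)
    for th in(70,90):
        out=[]
        for v in range(150,168):
            xs=np.where(g[v,266:287]<th)[0]+266; out.append(round(float(xs.mean()),1) if len(xs) else None)
        print(n,th,out)
for t in(0,.1): print(t,[proj(D,H+r*(np.sin(t)*ey+np.cos(t)*ez)).round(1).tolist() for r in(.11,.06)])
# same-place wrist comparison: bank's centre and the plate's end/sides before (w7) and now (w8)
C=cam("wrist"); im=cv2.imread('pics/w8.png'); print('seat px',proj(C,[.4685,.0613,.089]).round(0),'mark',[proj(C,[.6015,.0505,.055]-k*ex).round(1).tolist() for k in(.19,.2,.21)])
u,v=proj(C,np.array([.6015,.0505,.055])-.198*ex); u=int(u);v=int(v); print('dark rows at mark',im[v-10:v+11,u-5:u+6].mean(axis=(1,2)).round(0),v)
E
```

```text
d2 70 [None, None, 275.5, 275.0, 275.0, 275.5, 276.0, 276.0, 276.0, 276.0, 276.0, 276.0, 276.0, 276.0, 276.0, 276.5, 276.5, 276.5]
d2 90 [None, None, 275.0, 275.5, 275.5, 275.5, 275.5, 275.5, 276.0, 276.0, 276.0, 276.0, 276.0, 276.5, 276.5, 276.5, 276.5, 276.5]
d8 70 [None, None, 274.0, 274.0, 274.5, 274.5, 275.0, 275.0, 275.0, 275.0, 275.0, 275.0, 275.5, 276.0, 276.0, 276.0, 276.0, 276.0]
d8 90 [None, 274.5, 274.0, 274.5, 274.5, 274.5, 274.5, 275.0, 275.0, 275.0, 275.5, 275.5, 275.5, 275.5, 275.5, 276.0, 276.0, 276.0]
0 [[274.8, 151.3], [275.9, 163.0]]
0.1 [[272.8, 149.7], [274.8, 162.1]]
seat px [310. 127.] mark [[265.2, 126.9], [257.1, 126.9], [249.1, 126.9]]
dark rows at mark [187. 188. 190. 189. 189. 188. 186. 185. 189. 160.  80. 138. 185. 190.
 190. 189. 188. 190. 190. 190. 193.] 126
```

The rim mark matches. In the side view the handle reads about 0.5 to 1 px different from when it was shut. That is ambiguous, so I'll go back to the earlier wrist pose (w3, handle shut) and compare numerically.

>>> {"op": "play_rows", "data": {"plan": [[[0,0.6,0,-0.0045,0,0,0.5],[0,0.8,0,0,0,0,0.5],[0,0.8,0,0,0,0,0.5],[0,0.8,0,0,0,0,0.5],[-0.05,0.8,-0.3,0,0,0,0.5],[0,0,-0.3,0,0,0,0.5],[0,0,0,0,0,0,0.5],[0,0,0,0,0,0,0.5]]]}}

```text
time_s: 31.6
position: [0.475, 0.1944, 0.268]
tcp_rot: [[0.074, 0.997, 0.002], [0.997, -0.074, -0.0], [-0.0, 0.002, -1.0]]
force: [-0.9, -0.4, -0.7]
opening: 0.747
```

```bash
python3 - <<'E'
from arc import *
C,im=shot("wrist","w9.png"); s=read_state(); print(np.round(s["position"],4),np.round(s["tcp_rot"],3).tolist(),s["time_s"])
a=cv2.imread('pics/w3.png'); b=cv2.imread('pics/w9.png')
print('pred now',[proj(C,H+.11*(np.sin(t)*ey+np.cos(t)*ez)).round(1).tolist() for t in(0,.04)],'w3 pred(0) 326.1 210.2')
for n,i in(("w3",a),("w9",b)):
    m=(i.max(axis=2)<45).astype(np.uint8); M=np.zeros_like(m); M[160:226,300:352]=m[160:226,300:352]
    N,l,st,ce=cv2.connectedComponentsWithStats(M)
    print(n,[(st[k].tolist(),ce[k].round(1).tolist()) for k in range(1,N) if st[k][4]>60])
# whole-image shift between the views from the fixed plate corner region and the handle region
for nm,(x0,x1,y0,y1) in(("bolt",(252,275,108,130)),("disc nest",(380,500,125,215)),("handle",(312,345,178,224))):
    t=a[y0:y1,x0:x1]; r=cv2.matchTemplate(b[y0-15:y1+15,x0-15:x1+15],t,cv2.TM_CCOEFF_NORMED); _,v,_,p=cv2.minMaxLoc(r); print(nm,round(v,3),p[0]-15,p[1]-15)
E
```

```text
[0.4756 0.1939 0.2685] [[0.076, 0.997, 0.004], [0.997, -0.076, 0.0], [0.0, 0.004, -1.0]] 31.65
pred now [[325.2, 208.4], [325.2, 202.6]] w3 pred(0) 326.1 210.2
w3 [([316, 180, 23, 40, 713], [326.9, 200.3])]
w9 [([314, 178, 23, 34, 625], [324.8, 195.1])]
bolt 0.969 0 0
disc nest 0.973 -3 -1
handle 0.897 -2 -3
```

```bash
python3 - <<'E'
from arc import *
for n in("w3","w9"):
    g=cv2.imread(f'pics/{n}.png').max(axis=2); print(n)
    for v in range(160,230,2): print(v,' '.join('%3d'%x for x in g[v,306:348:2]))
E
```

```text
w3
160 108 108 106 102 160 193 192 192 191 191 192 190 192 191 191 191 191 191 191 190 191
162 109 107 108 131 190 189 188 188 188 189 190 190 189 189 188 189 188 190 185 183 184
164 107 106 123 125 128 125 124 124 125 122 121 119 121 124 122 127 129 122 170 196 197
166 108 105 148 121  59 141 147 147 149 149 142 143 143 147 144 112  61 150 177 196 195
168  94 186 143  98  59 141 155 155 156 159 152 152 150 156 147 110  63 131 174 192 193
170 173 200 144  85  59 128  20  32  34  31  33  31  34  29  63 112  61  88 178 193 192
172 195 196 147 151 118 123  65  66  66  67  65  66  67  67  69 113 109 126 178 193 192
174 199 183  42 142 116 123  65  66  66  66  67  67  67  66  66  97 124 141  87 197 194
176 196 185  37 140 118 123  63  67  66  67  65  68  68  66  82  96 123 138  34 198 194
178 192 178  53 141 116 121  62  66  67  67  66  67  66  67  81  94 125 140  51 195 188
180 194 182  53 139 115 122  64  65  67  72  44  65  71  65  81  95 123 140  48 200 196
182 192 178  33 139 116 122  75 132  40  10  12   9  13 107 122  93 124 135  32 197 192
184 189 193 148 147 115 122  70  62   8  
[... 4365 characters left out ...]
 188 138 191 238  66 107  75  56  62  65  64  64  45  65  51 109 116 119 190 188 188
216 183 169 181 238  68 106  74  57  60  61  62  63  79 110  89 202 223 170 187 187 186
218 183 166 179 238  66 108  87  56  62  63  63  65  56  67  53 114 135 228 248 247 247
220 186 179 210 239  67 107  80  58  57  58  58  58  52  65  54 115 172 250 246 246 246
222 114  96 101 150  64 110  83 146 144 145 143 144 113  64  54 116 116  75  90  90  89
224 108  62  93 141  47  64  63 143 141 140 140 141 114  63  53 122 120  46 101 107 105
226 109  74  97 143  46  67  62 143 140 139 140 141 112  62  56 115 122  64 101 106 105
228 107  70  97 143  46  63  63 142 140 140 140 140 112  64  52 114 119  53 101 106 105
```

The bracket hasn't moved, but the grip top sits about 6 px further back than in the shut view, which is roughly 0.04 rad. My 2 mm back-off while still gripping must have pulled the handle off its stop. I'll push it home with closed fingers from the outside, keeping under about 7 N so the carousel doesn't turn.

>>> {"op": "play_rows", "data": {"plan": [[[0.09,0.41,0,0,0,0,-1],[0,0.41,0,0,0,0,-1],[0,0,0,0,0,0,-1],[0,0,0,0,0,0,-1],[0,0,0,0,0,0,-1],[0,0,0,0,0,0,-1],[0,0,-0.46,0,0,0,-1],[0,0,-0.46,0,0,0,-1],[0,0,-0.46,0,0,0,-1],[0,0,-0.46,0,0,0,-1],[0,0,0,0,0,0,-1],[0,0,0,0,0,0,-1]]]}}

```text
time_s: 32.85
position: [0.4802, 0.2341, 0.1762]
tcp_rot: [[0.077, 0.997, 0.003], [0.997, -0.077, -0.0], [0.0, 0.003, -1.0]]
force: [0.3, -0.0, 0.7]
opening: 0.009
```

>>> {"op": "play_rows", "data": {"plan": [[[0,-0.1,0,0,0,0,-1],[0,-0.1,0,0,0,0,-1],[0,-0.05,0,0,0,0,-1],[0,0,0,0,0,0,-1],[0,0,0,0,0,0,-1]]]}}

```text
time_s: 33.35
position: [0.4802, 0.2219, 0.1764]
tcp_rot: [[0.077, 0.997, 0.004], [0.997, -0.077, 0.0], [0.001, 0.004, -1.0]]
force: [0.2, -0.3, 0.7]
opening: 0.0
```

Still no contact; I'll go on in 1 mm steps.

>>> {"op": "play_rows", "data": {"plan": [[[0,-0.02,0,0,0,0,-1],[0,-0.02,0,0,0,0,-1],[0,-0.02,0,0,0,0,-1],[0,0,0,0,0,0,-1]]]}}

```text
time_s: 33.75
position: [0.48, 0.2189, 0.176]
tcp_rot: [[0.076, 0.997, 0.003], [0.997, -0.076, -0.0], [0.0, 0.003, -1.0]]
force: [0.2, 0.2, 0.1]
opening: 0.01
```

>>> {"op": "play_rows", "data": {"plan": [[[0,-0.02,0,0,0,0,-1],[0,-0.02,0,0,0,0,-1],[0,0,0,0,0,0,-1]]]}}

```text
time_s: 34.05
position: [0.48, 0.2169, 0.176]
tcp_rot: [[0.076, 0.997, 0.003], [0.997, -0.076, -0.0], [0.0, 0.003, -1.0]]
force: [0.6, 0.3, 0.6]
opening: 0.004
```

>>> {"op": "play_rows", "data": {"plan": [[[0,-0.02,0,0,0,0,-1],[0,-0.02,0,0,0,0,-1],[0,0,0,0,0,0,-1]]]}}

```text
time_s: 34.35
position: [0.48, 0.2149, 0.1761]
tcp_rot: [[0.077, 0.997, 0.003], [0.997, -0.077, -0.0], [0.0, 0.003, -1.0]]
force: [-0.3, 0.5, -0.4]
opening: -0.002
```

>>> {"op": "play_rows", "data": {"plan": [[[0,-0.02,0,0,0,0,-1],[0,-0.02,0,0,0,0,-1],[0,0,0,0,0,0,-1]]]}}

```text
time_s: 34.65
position: [0.4801, 0.2131, 0.1761]
tcp_rot: [[0.077, 0.997, 0.003], [0.997, -0.077, 0.0], [0.001, 0.003, -1.0]]
force: [0.6, -0.1, 0.2]
opening: 0.004
```

>>> {"op": "play_rows", "data": {"plan": [[[0,-0.02,0,0,0,0,-1],[0,0,0,0,0,0,-1]]]}}

```text
time_s: 34.85
position: [0.4801, 0.2127, 0.1761]
tcp_rot: [[0.077, 0.997, 0.003], [0.997, -0.077, 0.002], [0.002, 0.003, -1.0]]
force: [-0.3, 3.9, -0.4]
opening: 0.004
```

>>> {"op": "play_rows", "data": {"plan": [[[0,-0.02,0,0,0,0,-1],[0,0,0,0,0,0,-1]]]}}

```text
time_s: 35.05
position: [0.4801, 0.2125, 0.1761]
tcp_rot: [[0.078, 0.997, 0.004], [0.997, -0.078, 0.003], [0.003, 0.003, -1.0]]
force: [-1.4, 6.3, -1.2]
opening: 0.001
```

The handle is already stiff at y≈0.2127 with 6 N, where the shut grip should meet the fingers (0.2132). I'll back off freely, repeat the same wrist view and compare.

>>> {"op": "play_rows", "data": {"plan": [[[0,0.2,0,0,0,0,-1],[0,0.2,0,0,0,0,-1],[0,0.03,0.46,0,0,0,-1],[0,0,0.46,0,0,0,-1],[0,0,0.46,0,0,0,-1],[0,0,0.4,0,0,0,0.5],[0,-0.41,0,0,0,0,0.5],[-0.09,-0.41,0,0,0,0,0.5],[0,0,0,0,0,0,0.5],[0,0,0,0,0,0,0.5],[0,0,0,0,0,0,0.5]]]}}

```text
time_s: 36.15
position: [0.4757, 0.1922, 0.265]
tcp_rot: [[0.076, 0.997, 0.003], [0.997, -0.076, 0.0], [0.0, 0.003, -1.0]]
force: [0.0, -0.7, -0.2]
opening: 0.466
```

```bash
python3 - <<'E'
from arc import *
C,im=shot("wrist","w10.png"); s=read_state(); print(np.round(s["position"],4),np.round(s["tcp_rot"],3).tolist(),s["time_s"])
f=lambda C:[proj(C,P).round(1).tolist() for P in(H+.11*ez,H+.04*ez,np.array([.6015,.0505,.055])+.0*ex+.21*ey)]
print('pred end, low, d mark',f(C))
for n in("w3","w9","w10"):
    g=cv2.imread(f'pics/{n}.png').max(axis=2)
    print(n,'col 326:',[(v,int(g[v,324:328].mean())) for v in range(160,224,3)])
    h=g[100:126,425:475]; print('  mark col',int(h[6:20].mean(axis=0).argmin())+425)
    print('  plate d top edge row', int(np.diff(g[120:145,400:420].mean(axis=1).astype(float)).argmin())+120, 'left edge col', int(np.diff(g[150:200,365:400].mean(axis=0).astype(float)).argmin())+365)
D,_=shot("side","d10.png")
for n in("d2","d8","d10"):
    g=cv2.imread(f'pics/{n}.png').max(axis=2).astype(float)
    print(n,[round(float((np.clip(150-g[v,266:287],0,None)*np.arange(266,287)).sum()/np.clip(150-g[v,266:287],0,None).sum()),2) for v in range(153,168,2)])
E
```

```text
[0.4757 0.1922 0.2649] [[0.076, 0.997, 0.003], [0.997, -0.076, 0.0], [0.0, 0.003, -1.0]] 36.2
pred end, low, d mark [[324.0, 206.8], [323.3, 185.8], [443.3, 104.4]]
w3 col 326: [(160, 191), (163, 129), (166, 144), (169, 45), (172, 65), (175, 66), (178, 66), (181, 16), (184, 12), (187, 14), (190, 13), (193, 11), (196, 11), (199, 35), (202, 40), (205, 34), (208, 30), (211, 27), (214, 24), (217, 20), (220, 73), (223, 68)]
  mark col 445
  plate d top edge row 131 left edge col 378
w9 col 326: [(160, 187), (163, 126), (166, 139), (169, 64), (172, 62), (175, 62), (178, 19), (181, 9), (184, 10), (187, 9), (190, 21), (193, 42), (196, 40), (199, 35), (202, 33), (205, 28), (208, 25), (211, 37), (214, 63), (217, 63), (220, 58), (223, 142)]
  mark col 442
  plate d top edge row 131 left edge col 376
w10 col 326: [(160, 193), (163, 139), (166, 144), (169, 54), (172, 65), (175, 66), (178, 68), (181, 10), (184, 11), (187, 11), (190, 13), (193, 9), (196, 31), (199, 40), (202, 36), (205, 31), (208, 27), (211, 26), (214, 22), (217, 65), (220, 45), (223, 142)]
  mark col 442
  plate d top edge row 129 left edge col 376
d2 [275.37, 275.48, 275.6, 275.79, 276.19, 276.35, 276.45, 276.67]
d8 [274.42, 274.54, 274.86, 275.24, 275.43, 275.58, 275.78, 276.19]
d10 [275.29, 275.43, 275.54, 275.64, 275.99, 276.3, 276.34, 276.54]
```

The handle is now home: in the side view it matches the original shut handle to about 0.1 px (it was 1 px off before), and the wrist view shows the same. The carousel is within about 0.5° of the pointer. The arm is clear, so I'll hand in.

```bash
python3 -c "
from rig import *
print(hand_in())"
```

```text
the job is handed in; nothing more can be done
None
```

The power bank is loaded: it lies flat between the pins, the clamp is shut over it, and its nest faces the pointer. I handed in at about 36 s, and `hand_in` gives no verdict.

**What I did:** I turned the carousel about 138° clockwise by knob 1 and swung the nest's clamp open by its grip. I then picked up the smallest of the three bars, lowered it between the pins and shut the clamp.

**A problem I fixed:** when I first shut the clamp, I pulled back 2 mm before letting go. The handle ended up about 0.04 rad off its stop. I pushed it home from the outside with closed fingers, up to about 6 N.

**Last checks:**
- **Handle:** it matches the original shut position to about 0.1 px in the side view (it was about 1 px off before the push), and the wrist view agrees.
- **Nest:** the carousel is within about 0.5° of the pointer.
- **Seating:** the last picture I viewed, taken before shutting the clamp, showed the bank square between all six pins. I had used all 12 pictures by then, so everything after shutting the clamp was checked by pixel numbers only.
- **Not checked:** I could not measure the foot's pressing force. I steered clear of the tape rolls and the thread box but did not re-measure them.

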